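Seat a square-bored lever and hold its circlip open at the groove

ROBOT

A 6-joint arm with a two-finger parallel gripper is mounted at the origin on a cart in front of the work surface, level with it; the furniture and walls round the work are solid. World frame = base frame: x ahead of the robot, y to its left, z up, the work surface at z = 0. Lengths are in mm, angles in rad, forces in N, time in s.
With the tool pointing down it reaches from about 300 to 850 mm from the base axis. Payload 5.4 kg.
Tool frame: the origin (TCP) lies on the centre line of the jaws, within the pads' length; the fingertips stand 25 mm ahead of it and the grasp point (between the pads) lies 6 mm ahead of it; z points along the fingers, y is the line along which they close (so a half turn about z gives the same grasp; the last joint's range is limited). The gripper opens to 85 mm and grips with 20 to 120 N. Pads are 22 mm wide; open, the fingers measure 114 mm over their backs; the gripper's body (76 mm by 85 mm) begins 54 mm behind the grasp point. The pads swing forward as they close: fully open they stand 13 mm farther back than shut.
Start: joints at [-1.32, 0.158, 1.597, -0, 1.386, -0.21], TCP at [255.657, -515.02, 256.299] pointing down, gripper open.
Joint ranges: [-2.91, 2.91], [-0.94, 2.29], [0.18, 2.7], [-1.29, 4.43], [0.17, 2.64], [-3, 3]. Speed limits (rad/s): [2.57, 2.57, 3.14, 3.14, 3.14, 3.14].

INTERFACE

Orientations are given as a unit quaternion [w, x, y, z].
In Python, from station import * gives the robot as it stands. The module is installed in compiled form; this text tells all that it offers.
- The arm moves only by the tool send_rows, never from a script. Its argument "commands" is a list of rows, each an object of numbers: "tx", "ty", "tz": the shift along the world's x, y, z in cm; "spin": the turn about the world's z in rad; "hand": the finger opening in cm, from 0 to 8.54. A call has 1 to 5 rows; each row is the pose to reach, as a shift and turn from the pose commanded when the call began; what a row does not reach only later rows make up. A row lasts 1/10 s, in which the tool goes at most 50 mm and 8.59 degrees, less where a joint would pass 70% of its speed; a pose out of reach is approached as far as the arm can. A call with a gripper value outside its range is refused whole. The fingers move at their own pace and stop on an object; the grip force is fixed at half the most. Time passes only in rows, so rows that repeat a pose let the fingers close. It gives the time, the measured TCP pose, the force, the opening and the grip force at its end, in the units of the state.
- sense(): the state, without advancing time (a new reading comes with each control period).
- snapshot(name): name is "side" or "top"; returns a dict with "frame" (384x512x3 uint8, blue, green, red), "camera_matrix" (3x3 intrinsics, pixels), "position" and "orientation" of the camera in the world. Camera axes: x right, y down, z forward; pixel columns grow to the right and rows downward; lengths in mm; the calibration is good to about 2 mm. A picture is of the moment at which its call begins. There is no depth.
- close_job(): hands the job in; it is judged then, once.
Trained networks look in the newest picture that a camera, given by its name, has taken for a name from the list of things; names that differ only in an ending like _2 or _b are one class to them, and where a whole thing is asked for, a point or a joint stands for the part that bears it (a point fixed in the world has none). Each returns a list of dicts, best first, with "score" (0 to 1); they miss things now and then, are a little off and sometimes report something else, mostly with a low value. They report only what shows in the picture. A call takes as long as a camera call. They do not tell look-alikes from the thing itself.
- find_in(camera, query): "extent" ([left, top, right, bottom] in pixels, round what is visible of it).
- regions_of(camera, query): "pixels" (384x512 bool, what is visible of it) and "extent" ([left, top, right, bottom] in pixels, round what is visible of it).
- tip_of(camera, query): "pixel" ([column, row] in pixels: a listed point, or the origin of a listed thing).
The state is a dict: "time_s": time; "joint_pos": joint angles; "qd": joint speeds; "joint_efforts": joint torques, N m; "tcp_pos": TCP position; "tcp_rot": TCP orientation; "wrist_force": force on the tool from outside, world axes, zero at the start; "wrist_torque": the same for the moment, N m; "opening": finger opening in mm; "gripper_force": force on a finger pad.
Only numpy, scipy, OpenCV 4.12 (cv2) and the standard library are available. Lean on these libraries where they do the work, as an engineer would, in place of code of your own. Each camera call takes 0.05 s, during which the arm holds its last target. There are 200 camera calls.

TASK

Fit the square-bored lever over the square of the upright axle stub, all the way down onto its shoulder. Then take the circlip pliers out of their rack, squeeze the handles right to their stop so that the circlip on the tips opens wide, and bring the open ring down over the round end of the stub to the groove just above the lever. Finish while still holding: keep the pliers upright and squeezed to the stop with the ring round the stub level with the groove, hanging from your grip without resting on the lever, and leave the bearing, spark plug and oil cap where they lie.

Things in the scene. Friction and masses are not known exactly. Their poses are not given: they have to be found in the camera images.
- stub: Fixed upright steel axle stub. Origin: centre of its flange's underside, on the table; z up. Flange 84 mm wide, bolt heads to z = 14 mm; shoulder 32 mm wide up to z = 20; 18 mm square (sides along x and y) from z = 20 to 34, 16.8 mm square lead-in to 35.8; above it round, 16 mm wide, to the bevelled end at z = 58, with a groove 12 mm wide across from z = 43 to 49.
- stub_seat (a point): centre of the top face of the stub's shoulder (20 mm above the table), where the lever's underside must sit
- stub_groove (a point): centre of the groove on the stub's axis (46 mm above the table, 6 mm above the top of the seated lever)
- stub_end (a point): centre of the stub's upper end (58 mm above the table)
- op_lever: Loose aluminium lever lying flat on the table, 0.11 to 0.18 kg. Origin: centre of the hub's underside, on the bore's axis; z up. Hub 34 x 34 x 20 mm (sides along x and y), through bore 20 mm square, bevelled 2 mm. A bar 14 mm wide, 8 mm thick runs along +x at the underside to a 22 mm round eye at x = 76 mm. Grasp the hub across its y faces. Any of four ways round fits.
- rack: Fixed dark rack that holds the pliers upright. Origin: centre of the underside of its 112 x 64 x 8 mm foot. A tall crate (350 mm) stands on the table to the right of the work, keep clear of it. Two uprights at x = -34 and +34 mm (10 mm thick, 30 mm wide) with notches open to the top: notch floor 80 mm, tips 89 mm above the table, notch 15 mm wide in y.
- pliers: Loose circlip pliers, upright in the rack, tips down, 0.2 to 0.3 kg. Origin: middle of the cross-bar (88 x 12 x 8 mm along x, like the rack's x), 84 mm above the table; z up; handles to either side in y. The level circlip, 2.5 mm thick, is already on the tips, 58 mm below; lugs and jaws to +x, out to 21 mm; pins end 2 mm under the ring's middle. Lift it straight up.
- handle_mid (a point): point between the pliers' two black handle grips, 50 mm above the cross-bar, where to squeeze along the pliers' y. The grips are 16 mm wide in x and reach 26 to 74 mm above the cross-bar; across their outer faces here 42 mm relaxed and 34 mm at the stop, where the faces are parallel.
- ring_centre (a point): centre of the circlip, on the pliers' axis 58 mm below the cross-bar. Inside it is about 13 mm across in y when relaxed (too tight for the stub), 22 mm round with the handles at the stop (29 mm outside).
- grip_l (a joint): squeeze of one handle, rad: 0 relaxed, 0.08 at the stop (ring fully open); the other handle mirrors it. A spring resists: about 3 N per finger to start and 9 N to reach the stop; a grip of 20 to 25 N holds it firmly there.
- bearing: bystander: steel ball bearing lying flat, 40 mm across, 11 mm high; origin centre of underside
- spark_plug: bystander: spark plug lying down, 66 mm long, 18 mm thick; origin centre of underside
- oil_cap: bystander: black ribbed oil cap, 34 mm across, 18 mm high; origin centre of underside
Things that resemble listed ones, but are neither listed nor needed, are in the scene too. What is shaped like the pliers but turquoise is not meant.

How it is judged:
By the outcome, as a careful person would: the job done as asked, in the order asked, and still so for the second after the job is handed in, while the arm keeps its last pose, push and grip.
It also fails if it takes over 58 s, if anything falls off the work surface, if the arm or the gripper's body presses on something with over 40 N, if the wrist force passes 120 N, or if a joint passes its speed limit or range.

## Working session

There is one attempt and no reset: what is moved stays moved. The work goes in short steps, Python scripts to look and compute and a tool call to move; the robot and the scene stay as the last step left them, time stands still between calls to the robot, and variables do not carry over. Pictures are saved under pics/ and viewed, at most 10 in all, crops included, and the job is handed in when it is done.

Besides the shell and the picture viewer there is one more tool, called as a command line: name --argument value ..., lists and objects as JSON in quotes. send_rows: Moves the arm, as the interface text tells. Its arguments: {"type":"object","properties":{"commands":{"type":"array"}},"required":["commands"]}

```bash
mkdir -p pics; cat > h.py <<'E'
from station import *
import numpy as np, cv2
from scipy.spatial.transform import Rotation as R
def cam(n):
    s=snapshot(n); q=np.array(s["orientation"]); 
    s["R"]=R.from_quat([q[1],q[2],q[3],q[0]]).as_matrix(); return s
def ray(s,p):
    d=np.linalg.inv(s["camera_matrix"])@[p[0],p[1],1]; return s["R"]@d
def at(s,p,z):
    d=ray(s,p); c=np.array(s["position"]); return (c+d*(z-c[2])/d[2])
def proj(s,P):
    v=s["R"].T@(np.array(P)-s["position"]); v=s["camera_matrix"]@v; return v[:2]/v[2]
def tri(s1,p1,s2,p2):
    d1=ray(s1,p1);d2=ray(s2,p2);d1/=np.linalg.norm(d1);d2/=np.linalg.norm(d2)
    c1=np.array(s1["position"]);c2=np.array(s2["position"])
    t=np.linalg.lstsq(np.c_[d1,-d2],c2-c1,rcond=None)[0]
    a=c1+d1*t[0];b=c2+d2*t[1]; return (a+b)/2,np.linalg.norm(a-b)
E
python3 - <<'E'
from h import *
np.set_printoptions(precision=1,suppress=True)
S={}
for n in("top","side"):
    s=S[n]=cam(n); cv2.imwrite(f"pics/{n}0.png",s["frame"]); print(n,s["position"],s["R"][:,2],s["camera_matrix"][0,0])
Z=dict(stub=0,stub_end=58,op_lever=0,rack=0,pliers=84,handle_mid=134,ring_centre=26,bearing=0,spark_plug=0,oil_cap=0)
for q,z in Z.items():
    for n in S:
        for d in tip_of(n,q)[:3]:
            print(q,n,round(d["score"],2),np.array(d["pixel"]),at(S[n],d["pixel"],z)[:2])
st=sense();print(st["tcp_pos"],st["tcp_rot"],st["opening"])
a=np.hstack([S["top"]["frame"],S["side"]["frame"]]);
E
```

```text
top [400.1 208.1 942.1] [ 0.2 -0.  -1. ] 446.66836137214216
side [916.8 511.5 911.5] [-0.4 -0.3 -0.9] 400.6810600853039
stub top 0.81 [359.  219.7] [541. -34.]
stub side 0.71 [191.8 151.6] [533.4 -39. ]
stub_end top 0.66 [370.1 213.7] [545.3 -41.9]
stub_end side 0.8 [189.1 143.5] [544.3 -28.1]
stub_end side 0.29 [180.5 191.3] [659.5  61.4]
op_lever top 0.86 [267.6 241.9] [487.2 160.7]
op_lever side 0.79 [256.5 179.3] [481.  154.5]
rack top 0.78 [158.4 244.2] [475.  389.1]
rack top 0.67 [329.2 172. ] [644.   29.9]
rack side 0.77 [328.  231.1] [475.7 386.6]
pliers top 0.91 [150.2 238.2] [479.2 389.3]
pliers top 0.9 [207.4 273. ] [417.2 277.1]
pliers side 0.64 [308.9 178.2] [433.3 280.2]
pliers side 0.58 [336.6 217.6] [475.6 392.8]
handle_mid top 0.93 [205.5 269.4] [422.4 276.8]
handle_mid top 0.77 [142.  236.8] [476.6 393.6]
handle_mid side 0.77 [308.9 168. ] [440.4 277.1]
handle_mid side 0.56 [340.5 203.1] [467.3 385.6]
ring_centre top 0.8 [152.6 247. ] [466.9 395.3]
ring_centre top 0.7 [210.6 271.8] [420.9 275.5]
ring_centre top 0.67 [145.4 237.7] [485.3 411.3]
ring_centre side 0.93 [307.9 190.6] [430.9 284.8]
ring_centre side 0.75 [331.4 225.4] [470.4 387.4]
bearing top 0.69 [324.1 146.5] [701.6  41.1]
bearing side 0.48 [166.4 208.8] [701.5  41.8]
bearing side 0.17 [189.5 144.7] [521.1 -60.9]
spark_plug top 0.55 [332.6 172.2] [643.8  22.4]
spark_plug side 0.64 [181.  191.3] [641.1  31.8]
oil_cap top 0.67 [231.7 183.8] [609.9 241.3]
oil_cap side 0.44 [248.9 231.1] [607.1 240.1]
[ 255.6 -515.   256.3] [-0.   1.   0.2  0. ] 85.19558671558546
```

View pics/top0.png

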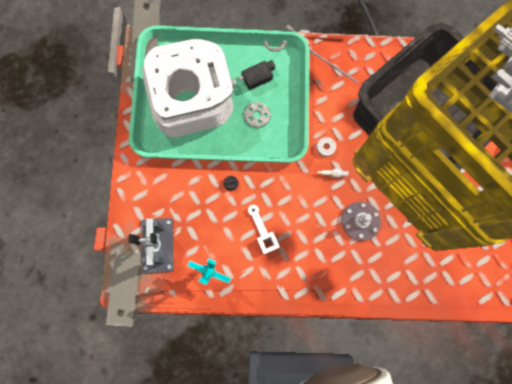

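View pics/side0.png

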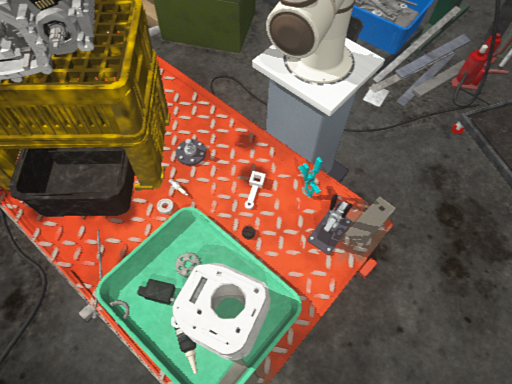

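The top view shows the lever hub at (268,242) with its eye at (252,211), the stub at (361,221), the rack with black-handled pliers at (150,240), and the crate from (355,165) to (430,248). There are two candidates for the pliers: turquoise at (209,272), standing alone, and black-gripped at (150,240), in the rack. The one in the rack fits the description. I'll confirm with an enlarged crop.

```bash
python3 - <<'E'
from h import *
np.set_printoptions(precision=1,suppress=True)
S={n:cam(n) for n in("top","side")}
c=lambda n,x,y:cv2.resize(S[n]["frame"][y:y+75,x:x+66],None,fx=4,fy=4,interpolation=cv2.INTER_CUBIC)
m=np.vstack([np.hstack([c("top",118,207),c("top",328,185),c("top",235,195)]),np.hstack([c("side",300,185),c("side",160,120),c("side",225,155)])])
cv2.imwrite("pics/crop1.png",m)
for n in S:
    r=regions_of(n,"op_lever")[0]; k=r["pixels"]; 
    ys,xs=np.nonzero(k); P=np.array([at(S[n],(x,y),8)[:2] for x,y in zip(xs,ys)])
    ctr=P.mean(0); u,sv,vt=np.linalg.svd(P-ctr,full_matrices=False); print(n,"lever",r["score"],ctr,vt[0],np.degrees(np.arctan2(*vt[0][::-1])),np.ptp(P@vt[0]))
    for q in("rack","pliers"):
      for r in regions_of(n,q)[:2]:
        k=r["pixels"]; ys,xs=np.nonzero(k); P=np.array([at(S[n],(x,y),8 if q=="rack" else 84)[:2] for x,y in zip(xs,ys)]).astype(np.float32)
        print(n,q,r["score"],r["extent"],cv2.minAreaRect(P))
# crate corner candidates
print("crate base side",at(S["side"],(160,187),0),"top corner side",at(S["side"],(168,110),350), "top-cam", at(S["top"],(357,165),350),at(S["top"],(430,246),350),at(S["top"],(430,246),0))
E
```

```text
top lever 0.62 [513.7 173.9] [-0.9 -0.4] -153.61993275751155 100.64664054858821
top rack 0.76 [141.7, 220.7, 172.9, 270.9] ((472.9783020019531, 389.0484924316406), (111.53224182128906, 64.18338775634766), 4.56581974029541)
top rack 0.41 [130.1, 216.7, 161.9, 266.1] ((479.463623046875, 405.7320556640625), (82.25752258300781, 64.6578140258789), 41.55922317504883)
top pliers 0.85 [188.9, 262.4, 228.6, 284.3] ((420.2346496582031, 274.3246154785156), (42.640995025634766, 74.67230987548828), 4.391873836517334)
top pliers 0.59 [129.7, 217.5, 159.3, 261.8] ((471.7025146484375, 390.18878173828125), (71.86102294921875, 59.06968688964844), 41.63894271850586)
side lever 0.79 [509.6 169.5] [0.9 0.4] 26.72012029699874 108.4108755778687
side rack 0.92 [304.9, 201.2, 350.8, 253.2] ((464.00079345703125, 387.5865783691406), (141.696533203125, 66.67818450927734), 2.7408862113952637)
side pliers 0.92 [324.0, 195.9, 352.7, 230.6] ((473.08251953125, 381.165283203125), (92.88713073730469, 47.61131286621094), 6.070618152618408)
side pliers 0.58 [294.9, 157.1, 322.3, 196.1] ((427.77020263671875, 275.415771484375), (113.64032745361328, 52.53297805786133), 31.939739227294922)
crate base side [669.1 -18.8  -0. ] top corner side [644.7  72.9 350. ] top-cam [564.8  57.5 350. ] [456.4 -39.1 350. ] [ 489.7 -185.2    0. ]
```

View pics/crop1.png

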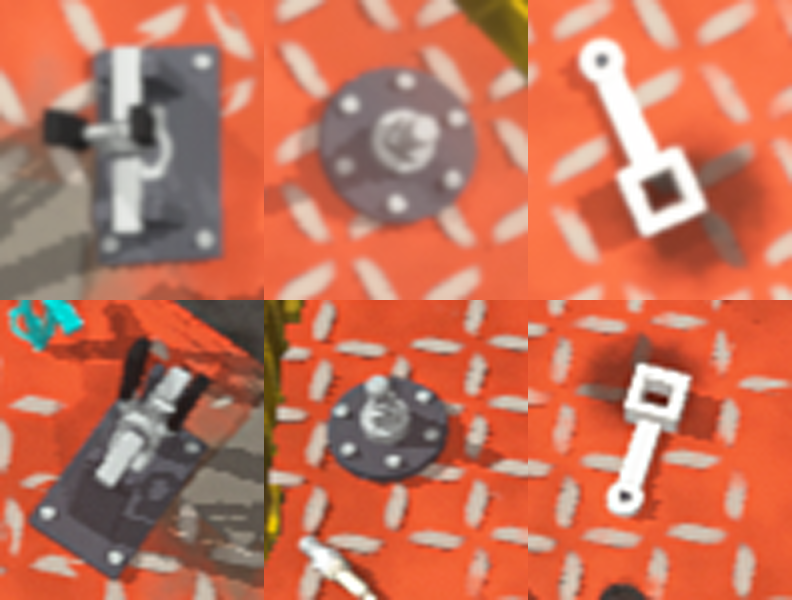

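The crop confirms the pliers in the rack: black grips and a light metal cross-bar. The lever bore is at top px (268.2,242.5) and its eye at (253.2,210). The stub flange is at top px (361,221).

```bash
python3 - <<'E'
from h import *
np.set_printoptions(precision=1,suppress=True)
S={n:cam(n) for n in("top","side")}
T,D=S["top"],S["side"]
for nm,s,h,e in(("top",T,(268.2,242.5),(253.2,210)),("side",D,(257.2,179),(249.3,204.3))):
    a=at(s,h,20)[:2];b=at(s,e,8)[:2]; d=b-a; print("lever",nm,a,b,np.linalg.norm(d),np.degrees(np.arctan2(d[1],d[0])))
print("stub end tri",tri(T,(368,217),D,(188.2,141)), "flange",at(T,(361.2,221.5),8),at(D,(190.8,152),8))
B=np.array([(406,80),(458,118),(453,178),(397,204),(345,165),(350,103)]); 
P=np.array([at(T,((x-264)/4+328,y/4+185),13)[:2] for x,y in B]); c=P.mean(0); v=P-c
print("bolts",c,np.degrees(np.arctan2(v[:,1],v[:,0])),np.linalg.norm(v,axis=1))
B=np.array([(422,395),(432,434),(393,462),(348,448),(341,411)]);
P=np.array([at(D,((x-264)/4+160,(y-300)/4+120),13)[:2] for x,y in B])
v=P-c;print("side bolts",P,np.degrees(np.arctan2(v[:,1],v[:,0])))
# rack foot corners/bolts top view
B=np.array([(204,62),(205,239),(112,243)]); P=np.array([at(T,(x/4+118,y/4+207),9)[:2] for x,y in B]); d=P[0]-P[1]; print("rack bolts",P,np.degrees(np.arctan2(d[1],d[0])),(P[0]+P[2])/2)
B=np.array([(48,512),(116,558),(192,447)]); P=np.array([at(D,(x/4+300,(y-300)/4+185),9)[:2] for x,y in B]); print("rack bolts side",P,(P[0]+P[2])/2)
B=np.array([(128,48),(125,232)]); P=np.array([at(T,(x/4+118,y/4+207),88)[:2] for x,y in B]); d=P[0]-P[1];print("bar ends",P,np.linalg.norm(d),np.degrees(np.arctan2(d[1],d[0])),P.mean(0))
a=T["frame"][196:236,341:381];b=D["frame"][130:160,175:215]
f=lambda i,k:cv2.resize(i,None,fx=k,fy=k,interpolation=cv2.INTER_CUBIC)
m=np.hstack([f(a,10),cv2.copyMakeBorder(f(b,10),0,100,0,0,0)]);cv2.imwrite("pics/stub1.png",m)
E
```

```text
lever top [484.2 160.4] [552.9 193.3] 76.21412542312133 25.55731059740427
lever side [488.6 163.1] [553.5 193.4] 71.6538517919498 25.087729348600377
stub end tri (array([538.8, -38.1,  54.8]), np.float64(0.48539288692138394)) flange [536.1 -36.6   8. ] [539.5 -35.3   8. ]
bolts [538.1 -37.9] [  -5.1  -66.2 -124.7  175.   114.4   54.4] [33.  33.2 32.8 33.5 33.1 33.4]
side bolts [[505.9 -34.6]
 [524.6  -5.9]
 [558.6  -9. ]
 [571.  -40. ]
 [552.9 -66.2]] [174.2 112.9  54.6  -3.7 -62.4]
rack bolts [[520.2 368.6]
 [428.9 361.8]
 [425.4 409.1]] 4.218341754339076 [472.8 388.8]
rack bolts side [[521.1 369.6]
 [517.6 418.2]
 [425.9 410. ]] [473.5 389.8]
bar ends [[515.6 391.6]
 [428.6 386.4]] 87.15334135178776 3.4495423118493562 [472.1 389. ]
```

View pics/stub1.png

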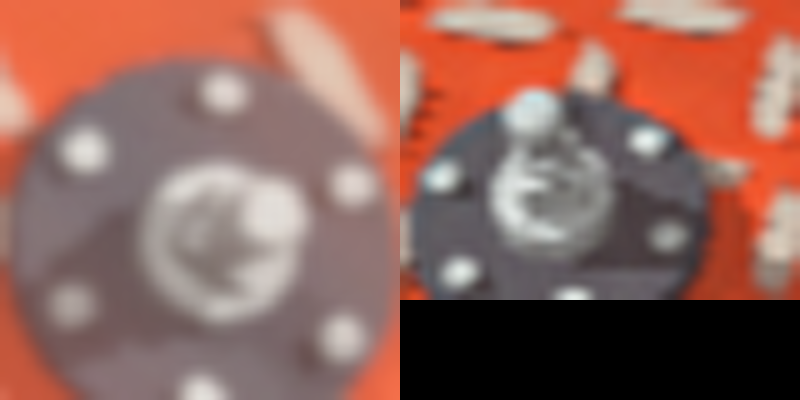

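The enlarged crop shows the six bolt heads and the shoulder ring at about (222,240), but the square's yaw isn't clear. From the bolts it could be -5, 25 or 55°. I'll overlay these three on the picture.

```bash
python3 - <<'E'
from h import *
T=cam("top");c0=np.array([538.3,-37.7])
x0,y0=350,208;k=16
im=T["frame"][y0:y0+18,x0:x0+25]
g=cv2.resize(im,None,fx=k,fy=k,interpolation=cv2.INTER_CUBIC)
g=cv2.normalize(g.astype(np.float32),None,0,255,cv2.NORM_MINMAX).astype(np.uint8)
def poly(h,z,a):
    a=np.radians(a);t=a+np.pi/4+np.arange(4)*np.pi/2;r=h*2**.5/2
    return np.array([(proj(T,[c0[0]+r*np.cos(u),c0[1]+r*np.sin(u),z])-[x0-.5,y0-.5])*k for u in t]).astype(int)
def circ(d,z):
    return np.array([(proj(T,[c0[0]+d/2*np.cos(u),c0[1]+d/2*np.sin(u),z])-[x0-.5,y0-.5])*k for u in np.linspace(0,6.28,40)]).astype(int)
t=[g]
for a in(-5,25,55):
    o=g.copy()
    cv2.polylines(o,[poly(18,20,a)],True,(0,255,255),1);cv2.polylines(o,[poly(18,34,a)],True,(0,255,0),1)
    cv2.polylines(o,[circ(32,20)],True,(255,0,0),1);cv2.polylines(o,[circ(16,58)],True,(255,0,255),1)
    t.append(o)
cv2.imwrite("pics/ov.png",np.vstack([np.hstack(t[:2]),np.hstack(t[2:])]))
E
```

```text
(no output)
```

View pics/ov.png

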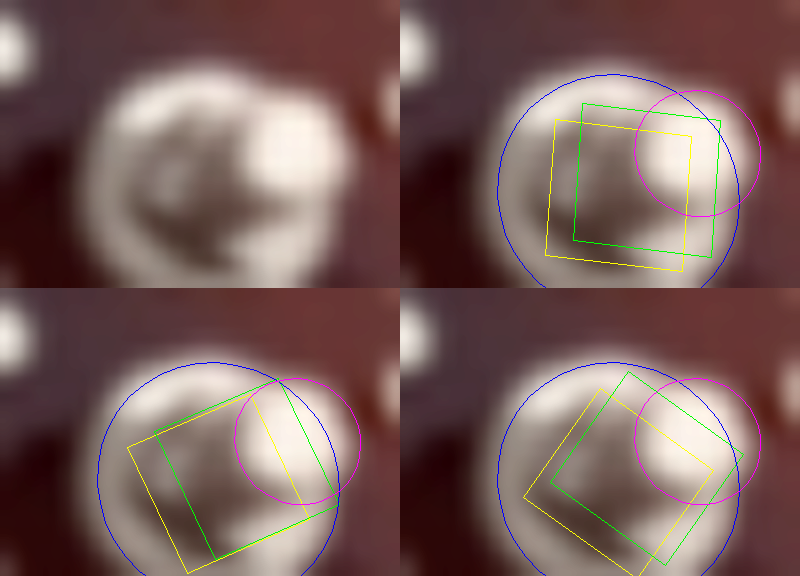

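The overlay is inconclusive between 25° and 55°, and my centre sits about 1.5 mm too far right. I'll fit the square numerically with a small label-map fit and work out the first move.

```bash
cat > fit.py <<'E'
from h import *
from scipy.spatial import ConvexHull
def ngon(d,z,c,n=48):
    t=np.arange(n)*2*np.pi/n; return np.c_[c[0]+d/2*np.cos(t),c[1]+d/2*np.sin(t),np.full(n,z)]
def sq(h,z,c,a):
    t=a+np.pi/4+np.arange(4)*np.pi/2;r=h/2**.5; return np.c_[c[0]+r*np.cos(t),c[1]+r*np.sin(t),np.full(4,z)]
def score(s,c,a,x0,y0,w,h,k=6):
    L=np.zeros((h*k,w*k),np.uint8)
    px=lambda P:((np.array([proj(s,p) for p in P])-[x0-.5,y0-.5])*k).astype(np.int32)
    def hull(P,l): cv2.fillConvexPoly(L,cv2.convexHull(px(P)),l)
    hull(np.r_[ngon(32,8,c),ngon(32,20,c)],1); hull(ngon(32,20,c),2)
    A,B=sq(18,20,c,a),sq(18,34,c,a); cc=np.array(s["position"])
    for i in range(4):
        j=(i+1)%4; n=(A[i]+A[j])[:2]/2-c
        if n@(cc[:2]-c)>0: hull(np.r_[A[[i,j]],B[[i,j]]],3+i)
    hull(B,7)
    hull(np.r_[ngon(16,36,c),ngon(16,43,c)],8);hull(np.r_[ngon(12,43,c),ngon(12,49,c)],9);hull(np.r_[ngon(16,49,c),ngon(16,57,c)],10);hull(ngon(14,58,c),11)
    M=np.stack([cv2.resize(cv2.GaussianBlur((L==l).astype(np.float32),(0,0),.7*k),(w,h),interpolation=cv2.INTER_AREA).ravel() for l in range(12)],1)
    Y=s["frame"][y0:y0+h,x0:x0+w].reshape(-1,3).astype(float)
    sol=np.linalg.lstsq(np.r_[M,.3*np.eye(12)],np.r_[Y,np.tile(.3*Y.mean(0),(12,1))],rcond=None)[0]
    return ((Y-M@sol)**2).mean()
E
python3 - <<'E'
from fit import *
from scipy.optimize import minimize
np.set_printoptions(precision=1,suppress=True)
S={n:cam(n) for n in("top","side")}
W={"top":(352,208,20,20),"side":(181,134,18,22)}
for n in S:
    for a in range(-10,80,10):
        r=min((score(S[n],np.array([x,y]),np.radians(a),*W[n]),x,y) for x in np.arange(535,545,1.5) for y in np.arange(-41,-32,1.5))
        print(n,a,np.round(r,1))
T,D=S["top"],S["side"]
for nm,s,h,e in(("top",T,(267.7,242),(252.7,209.5)),("side",D,(256.7,178.5),(248.8,203.8))):
    a=at(s,h,20)[:2];b=at(s,e,8)[:2]; d=b-a; print("lever",nm,a,b,np.linalg.norm(d),np.degrees(np.arctan2(d[1],d[0])))
st=sense();q=st["tcp_rot"];m=R.from_quat([q[1],q[2],q[3],q[0]]).as_matrix();print(q,"tool y",m[:,1],np.degrees(np.arctan2(m[1,1],m[0,1])))
E
```

```text
top -10 [217.5 539.5 -36.5]
top 0 [227.5 539.5 -36.5]
top 10 [216.4 539.5 -36.5]
top 20 [189.  539.5 -36.5]
top 30 [164.4 539.5 -36.5]
top 40 [153.  539.5 -36.5]
top 50 [151.8 539.5 -36.5]
top 60 [160.1 539.5 -36.5]
top 70 [185.6 539.5 -36.5]
side -10 [1268.8  541.   -38. ]
side 0 [1286.8  541.   -38. ]
side 10 [1309.7  541.   -38. ]
side 20 [1328.6  541.   -38. ]
side 30 [1340.9  541.   -38. ]
side 40 [1333.   539.5  -38. ]
side 50 [1316.7  541.   -38. ]
side 60 [1295.8  539.5  -38. ]
side 70 [1268.1  541.   -38. ]
lever top [485.2 161.5] [554.  194.4] 76.26434878197827 25.567935901701244
lever side [488.3 161.1] [553.3 191.5] 71.7348218319693 25.12027318158412
[-0.   1.   0.2  0. ] tool y [ 0.4 -0.9 -0. ] -63.59658637138477
```

Top fit favours a yaw of about 46–55°, so I take the 55° candidate (mod 90), with the centre near (539.5,-36.8). The lever is at (486,161.4), yaw 25.4°. The tool y is already within about 1° of the grasp line, so I go to the lever.

send_rows --commands '[{"tx": 0.5,"ty": 4.9},{"tx": 1.5,"ty": 9.8},{"tx": 2.5,"ty": 14.7},{"tx": 3.5,"ty": 19.6},{"tx": 4.5,"ty": 24.4,"hand": 6}]'

```text
invalid input
```

send_rows --commands '[{"tx": 1.7,"ty": 4.5},{"tx": 3.4,"ty": 9},{"tx": 5.1,"ty": 13.5},{"tx": 6.8,"ty": 18},{"tx": 8.5,"ty": 22.5}]'

```text
invalid input
```

send_rows --commands '[{"tx": 2,"ty": 4.1},{"tx": 4,"ty": 8.2},{"tx": 6,"ty": 12.4},{"tx": 8,"ty": 16.5},{"tx": 10,"ty": 20.7,"spin": -0.02}]'

```text
invalid input
```

send_rows --commands '[{"tx": 0.5,"ty": 4.9,"tz": 0,"spin": 0,"hand": 6},{"tx": 1.5,"ty": 9.8,"tz": 0,"spin": 0,"hand": 6},{"tx": 2.5,"ty": 14.7,"tz": 0,"spin": 0,"hand": 6},{"tx": 3.5,"ty": 19.6,"tz": 0,"spin": 0,"hand": 6},{"tx": 4.5,"ty": 24.4,"tz": 0,"spin": 0,"hand": 6}]'

```text
time_s: 2.25
tcp_pos: [300.7, -269.2, 256.3]
tcp_rot: [0.0, 0.974, 0.228, 0.0]
wrist_force: [0.8, 0.7, 0.2]
opening: 59.8
gripper_force: 0.0
```

send_rows --commands '[{"tx": 1.7,"ty": 4.5,"tz": 0,"spin": 0,"hand": 6},{"tx": 3.4,"ty": 9,"tz": 0,"spin": 0,"hand": 6},{"tx": 5.1,"ty": 13.5,"tz": 0,"spin": 0,"hand": 6},{"tx": 6.8,"ty": 18,"tz": 0,"spin": 0,"hand": 6},{"tx": 8.5,"ty": 22.5,"tz": 0,"spin": 0,"hand": 6}]'

```text
time_s: 2.75
tcp_pos: [386.0, -44.2, 256.7]
tcp_rot: [0.001, 0.974, 0.228, 0.001]
wrist_force: [1.1, -0.3, 0.1]
opening: 60.0
gripper_force: 0.0
```

send_rows --commands '[{"tx": 2,"ty": 4.1,"tz": -3,"spin": 0,"hand": 6},{"tx": 4,"ty": 8.2,"tz": -6,"spin": 0,"hand": 6},{"tx": 6,"ty": 12.4,"tz": -9,"spin": 0,"hand": 6},{"tx": 8,"ty": 16.5,"tz": -12,"spin": -0.02,"hand": 6},{"tx": 10,"ty": 20.6,"tz": -15,"spin": -0.02,"hand": 6}]'

```text
time_s: 3.25
tcp_pos: [477.6, 144.0, 118.5]
tcp_rot: [0.0, 0.976, 0.219, 0.001]
wrist_force: [0.3, -1.3, 1.0]
opening: 59.6
gripper_force: 0.0
```

send_rows --commands '[{"tx": 0,"ty": 0.1,"tz": -3,"spin": 0,"hand": 6},{"tx": 0,"ty": 0.1,"tz": -5.5,"spin": 0,"hand": 6},{"tx": 0,"ty": 0.1,"tz": -7.2,"spin": 0,"hand": 6},{"tx": 0,"ty": 0.1,"tz": -7.6,"spin": 0,"hand": 6},{"tx": 0,"ty": 0.1,"tz": -7.6,"spin": 0,"hand": 6}]'

```text
time_s: 3.75
tcp_pos: [476.7, 143.1, 43.1]
tcp_rot: [-0.0, 0.976, 0.219, -0.0]
wrist_force: [-0.4, -0.4, -0.5]
opening: 59.9
gripper_force: 0.0
```

send_rows --commands '[{"tx": 0,"ty": 0,"tz": 0,"spin": 0,"hand": 2.5},{"tx": 0,"ty": 0,"tz": 0,"spin": 0,"hand": 2.5},{"tx": 0,"ty": 0,"tz": 0,"spin": 0,"hand": 2.5},{"tx": 0,"ty": 0,"tz": 0,"spin": 0,"hand": 2.5},{"tx": 0,"ty": 0,"tz": 0,"spin": 0,"hand": 2.5}]'

```text
time_s: 4.25
tcp_pos: [477.7, 143.8, 44.8]
tcp_rot: [-0.001, 0.976, 0.218, 0.001]
wrist_force: [-1.3, 3.3, 5.5]
opening: 25.2
gripper_force: 2.8
```

The last call fell short of its target, because whatever a call doesn't reach is dropped. The fingers closed about 20 mm off the hub. I'll open, lift and re-measure.

send_rows --commands '[{"tx": 0,"ty": 0,"tz": 0,"spin": 0,"hand": 6},{"tx": 0,"ty": 0,"tz": 0,"spin": 0,"hand": 6},{"tx": 0,"ty": 0,"tz": 3,"spin": 0,"hand": 6},{"tx": -2,"ty": -3,"tz": 6,"spin": 0,"hand": 6},{"tx": -5,"ty": -7,"tz": 8,"spin": 0,"hand": 6}]'

```text
time_s: 4.75
tcp_pos: [430.6, 75.5, 124.4]
tcp_rot: [0.001, 0.976, 0.22, 0.002]
wrist_force: [0.4, -0.1, 1.2]
opening: 59.8
gripper_force: 0.0
```

```bash
python3 - <<'E'
from h import *
np.set_printoptions(precision=1,suppress=True)
S={n:cam(n) for n in("top","side")}
for n in S:
    for d in tip_of(n,"op_lever")[:2]: print(n,d["score"],d["pixel"],at(S[n],d["pixel"],0)[:2])
c=lambda n,x,y:cv2.resize(S[n]["frame"][y:y+100,x:x+100],None,fx=4,fy=4,interpolation=cv2.INTER_CUBIC)
cv2.imwrite("pics/lev2.png",np.hstack([c("top",220,180),c("side",200,130)]))
st=sense();print(st["tcp_pos"],st["opening"],st["time_s"])
E
```

```text
top 0.68 [271.5, 240.7] [490.  152.5]
top 0.42 [333.0, 174.9] [637.8  21.6]
side 0.58 [260.0, 180.7] [478.  164.3]
[429.4  75.5 122.5] 59.75410782492815 4.95
```

View pics/lev2.png

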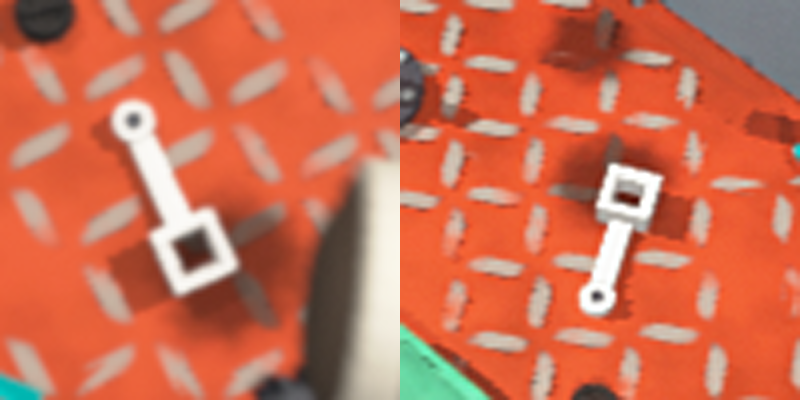

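The lever has not moved: top bore px (267.8,242.3), eye px (252.8,209.5). I'll approach again and check arrival.

send_rows --commands '[{"tx": 1.9,"ty": 2.9,"tz": 0,"spin": 0,"hand": 6},{"tx": 3.8,"ty": 5.8,"tz": 0,"spin": 0,"hand": 6},{"tx": 5.6,"ty": 8.6,"tz": 0,"spin": 0,"hand": 6},{"tx": 5.66,"ty": 8.6,"tz": 0,"spin": 0,"hand": 6},{"tx": 5.66,"ty": 8.6,"tz": -1,"spin": 0,"hand": 6}]'

```text
time_s: 5.45
tcp_pos: [486.6, 163.2, 111.6]
tcp_rot: [0.0, 0.976, 0.22, 0.0]
wrist_force: [0.3, -0.6, 0.5]
opening: 59.6
gripper_force: 0.0
```

send_rows --commands '[{"tx": 0,"ty": -0.15,"tz": -3,"spin": 0,"hand": 6},{"tx": 0,"ty": -0.15,"tz": -6,"spin": 0,"hand": 6},{"tx": 0,"ty": -0.15,"tz": -8.1,"spin": 0,"hand": 6},{"tx": 0,"ty": -0.15,"tz": -8.1,"spin": 0,"hand": 6},{"tx": 0,"ty": -0.15,"tz": -8.1,"spin": 0,"hand": 6}]'

```text
time_s: 5.95
tcp_pos: [485.0, 160.1, 30.3]
tcp_rot: [-0.0, 0.976, 0.218, -0.001]
wrist_force: [-0.5, -0.3, 0.7]
opening: 59.8
gripper_force: 0.0
```

send_rows --commands '[{"tx": 0.05,"ty": 0.05,"tz": 0,"spin": 0,"hand": 2.5},{"tx": 0.05,"ty": 0.05,"tz": 0,"spin": 0,"hand": 2.5},{"tx": 0.05,"ty": 0.05,"tz": 0,"spin": 0,"hand": 2.5},{"tx": 0.05,"ty": 0.05,"tz": 0,"spin": 0,"hand": 2.5},{"tx": 0.05,"ty": 0.05,"tz": 0,"spin": 0,"hand": 2.5}]'

```text
time_s: 6.45
tcp_pos: [487.8, 161.1, 32.7]
tcp_rot: [0.0, 0.976, 0.219, 0.002]
wrist_force: [-0.6, -1.5, 7.3]
opening: 32.3
gripper_force: 60.4
```

Gripped at opening 32.3 mm with 60 N. I'll lift and carry to the stub, turning 30°.

send_rows --commands '[{"tx": 0,"ty": 0,"tz": 3,"spin": 0,"hand": 2.5},{"tx": 0,"ty": 0,"tz": 7,"spin": 0,"hand": 2.5},{"tx": 1,"ty": -3,"tz": 10,"spin": 0.12,"hand": 2.5},{"tx": 2,"ty": -7,"tz": 10,"spin": 0.25,"hand": 2.5},{"tx": 3,"ty": -11,"tz": 10,"spin": 0.38,"hand": 2.5}]'

```text
time_s: 6.95
tcp_pos: [517.3, 50.0, 132.8]
tcp_rot: [0.001, 0.916, 0.402, 0.002]
wrist_force: [0.7, -0.4, -1.9]
opening: 32.8
gripper_force: 60.4
```

send_rows --commands '[{"tx": 0.8,"ty": -3,"tz": 0,"spin": 0.1,"hand": 2.5},{"tx": 1.6,"ty": -6,"tz": 0,"spin": 0.14,"hand": 2.5},{"tx": 2.2,"ty": -8.6,"tz": 0,"spin": 0.14,"hand": 2.5},{"tx": 2.2,"ty": -8.6,"tz": 0,"spin": 0.14,"hand": 2.5},{"tx": 2.2,"ty": -8.6,"tz": 0,"spin": 0.14,"hand": 2.5}]'

```text
time_s: 7.45
tcp_pos: [538.0, -35.1, 130.9]
tcp_rot: [-0.0, 0.887, 0.462, 0.0]
wrist_force: [-0.3, 0.9, -1.5]
opening: 32.3
gripper_force: 60.4
```

```bash
python3 - <<'E'
from h import *
np.set_printoptions(precision=1,suppress=True)
S={n:cam(n) for n in("top","side")}
c=lambda n,x,y:cv2.resize(S[n]["frame"][y:y+100,x:x+100],None,fx=4,fy=4,interpolation=cv2.INTER_CUBIC)
cv2.imwrite("pics/carry.png",np.hstack([c("top",310,165),c("side",150,80)]))
st=sense();print(st["tcp_pos"],st["opening"],st["time_s"],st["gripper_force"],st["wrist_force"],np.array(st["joint_pos"]))
q=st["tcp_rot"];m=R.from_quat([q[1],q[2],q[3],q[0]]).as_matrix();print("tool y",np.degrees(np.arctan2(m[1,1],m[0,1])))
for n in S:
    for d in tip_of(n,"op_lever")[:2]: print(n,d["score"],d["pixel"],at(S[n],d["pixel"],st["tcp_pos"][2]-31)[:2])
E
```

```text
[537.8 -34.1 130.8] 32.16071784011022 7.55 60.3687259554863 [ 0.3  0.2 -1.8] [-0.3  0.2  1.8  0.   1.1  0.3]
tool y -34.91047176164371
top 0.67 [370.9, 213.7] [538.5 -31.6]
side 0.65 [189.1, 128.5] [529.3 -36.3]
```

View pics/carry.png

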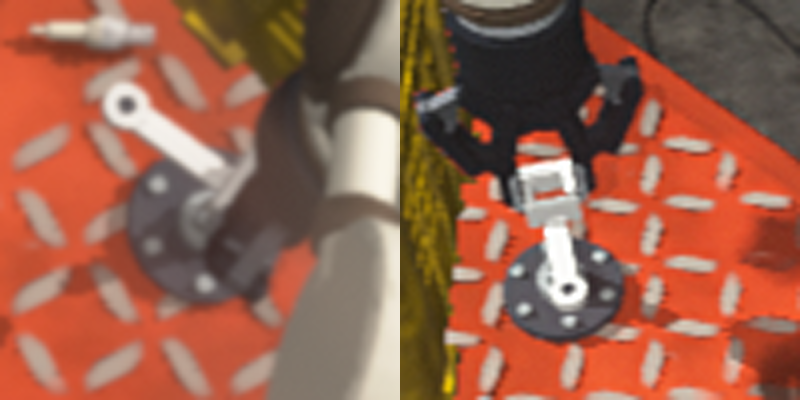

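In the top view the eye is at px (341,190.5), held level over the stub. In the side view the eye is at (191.5,151.8) and the bore at (186.8,124.5).

```bash
python3 - <<'E'
from h import *
np.set_printoptions(precision=1,suppress=True)
T,D=cam("top"),cam("side")
e,g=tri(T,(341,190.5),D,(191.5,151.75)); print("eye",e,g)
h=at(D,(186.75,124.5),e[2]+12)
print("hub side",h,h-e)
a=np.radians(55.1);print("hub from eye",e[:2]-76*np.array([np.cos(a),np.sin(a)]))
print("top only eye",at(T,(341,190.5),106),"side only",at(D,(191.5,151.75),106))
# stub end by both cams  & stub at z58
print(sense()["tcp_pos"])
E
```

```text
eye [580.2  27.6 109.8] 1.0255015065786264
hub side [534.9 -35.  121.8] [-45.3 -62.6  12. ]
hub from eye [536.7 -34.8]
top only eye [580.7  27.2 106. ] side only [578.8  24.8 106. ]
[538.  -34.1 130.9]
```

send_rows --commands '[{"tx": 0.2,"ty": -0.25,"tz": -1,"spin": 0,"hand": 2.5},{"tx": 0.2,"ty": -0.25,"tz": -3,"spin": 0,"hand": 2.5},{"tx": 0.2,"ty": -0.25,"tz": -4.5,"spin": 0,"hand": 2.5},{"tx": 0.2,"ty": -0.25,"tz": -5,"spin": 0,"hand": 2.5},{"tx": 0.2,"ty": -0.25,"tz": -5.5,"spin": 0,"hand": 2.5}]'

```text
time_s: 8.25
tcp_pos: [540.0, -37.4, 75.1]
tcp_rot: [-0.0, 0.887, 0.462, -0.0]
wrist_force: [-0.3, 0.9, -1.4]
opening: 32.1
gripper_force: 60.4
```

send_rows --commands '[{"tx": 0,"ty": 0,"tz": -0.4,"spin": 0,"hand": 2.5},{"tx": 0,"ty": 0,"tz": -0.8,"spin": 0,"hand": 2.5},{"tx": 0,"ty": 0,"tz": -1.1,"spin": 0,"hand": 2.5},{"tx": 0,"ty": 0,"tz": -1.3,"spin": 0,"hand": 2.5},{"tx": 0,"ty": 0,"tz": -1.5,"spin": 0,"hand": 2.5}]'

```text
time_s: 8.75
tcp_pos: [540.4, -37.5, 61.0]
tcp_rot: [0.0, 0.887, 0.462, 0.0]
wrist_force: [0.1, 0.1, -1.5]
opening: 32.9
gripper_force: 60.4
```

send_rows --commands '[{"tx": 0,"ty": 0,"tz": -0.3,"spin": 0,"hand": 2.5},{"tx": 0,"ty": 0,"tz": -0.6,"spin": 0,"hand": 2.5},{"tx": 0,"ty": 0,"tz": -0.8,"spin": 0,"hand": 2.5},{"tx": 0,"ty": 0,"tz": -0.9,"spin": 0,"hand": 2.5},{"tx": 0,"ty": 0,"tz": -0.9,"spin": 0,"hand": 2.5}]'

```text
time_s: 9.25
tcp_pos: [540.1, -37.5, 52.7]
tcp_rot: [-0.0, 0.887, 0.462, -0.0]
wrist_force: [-4.2, 1.0, 6.0]
opening: 32.1
gripper_force: 61.2
```

At TCP z = 52.7 the underside is 20.0 mm above the table (the grasp was at 32.7 on the table), with light contact, so the lever is seated. I'll release, rise and start towards the pliers.

send_rows --commands '[{"tx": 0,"ty": 0,"tz": -0.1,"spin": 0,"hand": 2.5},{"tx": 0,"ty": 0,"tz": -0.1,"spin": 0,"hand": 5.5},{"tx": 0,"ty": 0,"tz": -0.05,"spin": 0,"hand": 5.5},{"tx": 0,"ty": 0,"tz": 1,"spin": 0,"hand": 5.5},{"tx": 0,"ty": 0,"tz": 4,"spin": 0,"hand": 5.5}]'

```text
time_s: 9.75
tcp_pos: [537.9, -36.9, 90.0]
tcp_rot: [-0.002, 0.887, 0.462, -0.002]
wrist_force: [-0.5, -0.3, 0.4]
opening: 55.1
gripper_force: 0.0
```

send_rows --commands '[{"tx": 0,"ty": 0,"tz": 4,"spin": 0,"hand": 6},{"tx": 0,"ty": 0,"tz": 8,"spin": 0,"hand": 6},{"tx": -1,"ty": 4,"tz": 12,"spin": 0.12,"hand": 6},{"tx": -2,"ty": 8,"tz": 15,"spin": 0.25,"hand": 6},{"tx": -3,"ty": 12,"tz": 16,"spin": 0.38,"hand": 6}]'

```text
time_s: 10.25
tcp_pos: [511.5, 82.7, 256.3]
tcp_rot: [0.002, 0.783, 0.623, 0.002]
wrist_force: [0.5, 0.9, -0.0]
opening: 59.9
gripper_force: 0.0
```

```bash
python3 - <<'E'
from h import *
np.set_printoptions(precision=1,suppress=True)
S={n:cam(n) for n in("top","side")}
st=sense();print(st["tcp_pos"],st["opening"],st["time_s"],st["joint_pos"])
q=st["tcp_rot"];m=R.from_quat([q[1],q[2],q[3],q[0]]).as_matrix();print("tool y",np.degrees(np.arctan2(m[1,1],m[0,1])))
T,D=S["top"],S["side"]
for q,z in(("handle_mid",134),("pliers",84),("ring_centre",26)):
    for n in S:
        for d in tip_of(n,q)[:3]: print(q,n,d["score"],d["pixel"],at(S[n],d["pixel"],z)[:2])
f=lambda n,x,y:cv2.resize(S[n]["frame"][y:y+60,x:x+80],None,fx=5,fy=5,interpolation=cv2.INTER_CUBIC)
cv2.imwrite("pics/seat.png",np.vstack([np.hstack([f("top",320,190),f("side",150,110)]),np.hstack([f("top",110,210),f("side",295,188)])]))
E
```

```text
[510.5  86.6 255.9] 59.80271729745163 10.35 [-0.1  0.   1.8  0.   1.4  0.2]
tool y -12.732819443989982
handle_mid top 0.6 [143.8, 236.0] [478.2 390.5]
handle_mid top 0.59 [206.2, 272.5] [417.  275.3]
handle_mid side 0.62 [342.7, 202.4] [462.6 388.2]
handle_mid side 0.59 [305.4, 166.6] [442.7 268.7]
handle_mid side 0.41 [183.1, 190.1] [676.4 103.6]
pliers top 0.87 [209.2, 274.9] [413.7 273.5]
pliers top 0.64 [151.8, 241.3] [473.4 385.8]
pliers side 0.95 [335.4, 215.2] [472.4 387.2]
pliers side 0.84 [307.6, 175.6] [429.5 273.2]
ring_centre top 0.83 [210.3, 273.8] [416.9 275.9]
ring_centre top 0.74 [153.8, 244.7] [471.6 393.3]
ring_centre side 0.98 [309.6, 189.8] [426.1 286.6]
ring_centre side 0.86 [328.9, 227.8] [479.7 386.6]
ring_centre side 0.53 [187.2, 141.7] [529.5 -56.7]
```

View pics/seat.png

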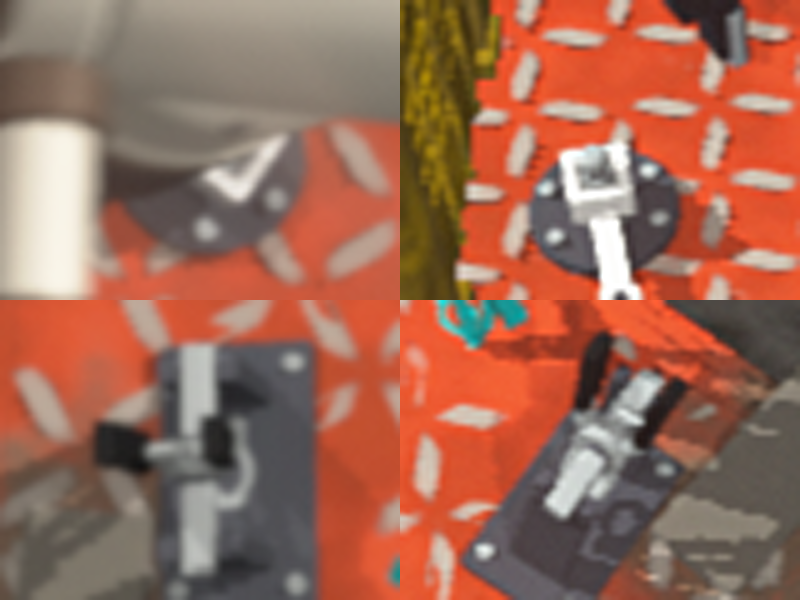

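The lever is seated on the stub (side crop (595,185)), and the black handles in the top crop at (118,447) and (216,440) mark the pliers. I'll compute the squeeze point and the crate rim clearance.

```bash
python3 - <<'E'
from h import *
np.set_printoptions(precision=1,suppress=True)
T,D=cam("top"),cam("side")
for z in(140,150,158): print("handles top",z,at(T,(133.1,238.9),z)[:2],at(T,(152.7,237.5),z)[:2])
# bar side: ends (645,390),(565,495) crop
P=[at(D,(295+(x-400)/5-.5,188+(y-300)/5-.5),88)[:2] for x,y in((648,382),(565,500))];print("bar side",P,np.mean(P,0))
P=[at(T,(110+x/5-.5,210+(y-300)/5-.5),88)[:2] for x,y in((198,346),(198,574))];print("bar top",P,np.mean(P,0))
# side handles (595,370) (662,412)
for z in(134,150): print("handles side",z,[at(D,(295+(x-400)/5-.5,188+(y-300)/5-.5),z)[:2] for x,y in((597,368),(663,410))])
print("rim top",at(T,(415,100),350),at(T,(505,12),350)); print(sense()["tcp_pos"])
E
```

```text
handles top 140 [471.8 407.6] [475.4 373.1]
handles top 150 [470.9 405.1] [474.5 371.1]
handles top 158 [470.2 403.2] [473.8 369.4]
bar side [array([436.8, 385.7]), array([511.8, 392.6])] [474.3 389.1]
bar top [array([516.1, 393.4]), array([429.8, 386.8])] [473.  390.1]
handles side 134 [array([472.9, 371.8]), array([470.7, 405.6])]
handles side 150 [array([482.1, 374.7]), array([479.9, 407.8])]
rim top [663.9 -27.2 350. ] [ 810.4 -169.2  350. ]
[510.2  81.3 251.1]
```

send_rows --commands '[{"tx": -0.5,"ty": 3,"tz": 0,"spin": 0.14,"hand": 6},{"tx": -1,"ty": 6,"tz": 0,"spin": 0.28,"hand": 6},{"tx": -1.5,"ty": 9,"tz": 0,"spin": 0.42,"hand": 6},{"tx": -2,"ty": 12,"tz": 0,"spin": 0.56,"hand": 6},{"tx": -2.5,"ty": 15,"tz": 0,"spin": 0.7,"hand": 6}]'

```text
time_s: 11.25
tcp_pos: [485.2, 232.7, 251.4]
tcp_rot: [-0.0, 0.521, 0.853, -0.0]
wrist_force: [0.0, 0.1, 0.7]
opening: 60.1
gripper_force: 0.0
```

send_rows --commands '[{"tx": -0.3,"ty": 3,"tz": 0,"spin": 0.14,"hand": 6},{"tx": -0.6,"ty": 6,"tz": 0,"spin": 0.28,"hand": 6},{"tx": -0.9,"ty": 9,"tz": 0,"spin": 0.42,"hand": 6},{"tx": -1.2,"ty": 12,"tz": 0,"spin": 0.56,"hand": 6},{"tx": -1.2,"ty": 15,"tz": 0,"spin": 0.7,"hand": 6}]'

```text
time_s: 11.75
tcp_pos: [473.2, 382.9, 251.3]
tcp_rot: [-0.0, 0.197, 0.98, -0.0]
wrist_force: [-0.2, 0.2, 0.3]
opening: 60.3
gripper_force: 0.0
```

send_rows --commands '[{"tx": 0,"ty": 0.65,"tz": -2,"spin": 0.14,"hand": 6},{"tx": 0,"ty": 0.65,"tz": -4,"spin": 0.28,"hand": 6},{"tx": 0,"ty": 0.65,"tz": -5,"spin": 0.42,"hand": 6},{"tx": 0,"ty": 0.65,"tz": -5,"spin": 0.47,"hand": 6},{"tx": 0,"ty": 0.65,"tz": -5,"spin": 0.47,"hand": 6}]'

```text
time_s: 12.25
tcp_pos: [473.4, 388.1, 200.7]
tcp_rot: [-0.001, -0.034, 0.999, -0.0]
wrist_force: [0.5, -1.1, 0.7]
opening: 59.9
gripper_force: 0.0
```

```bash
python3 - <<'E'
from h import *
st=sense();print(st["tcp_pos"],st["opening"],st["time_s"])
q=st["tcp_rot"];m=R.from_quat([q[1],q[2],q[3],q[0]]).as_matrix();print("tool y",np.degrees(np.arctan2(m[1,1],m[0,1])))
E
```

```text
[473.36658786 388.0668145  200.71201472] 59.890687232417555 12.25
tool y 93.89684438192137
```

send_rows --commands '[{"tx": 0,"ty": 0.1,"tz": -1.5,"spin": 0,"hand": 6},{"tx": 0,"ty": 0.1,"tz": -3,"spin": 0,"hand": 6},{"tx": 0,"ty": 0.1,"tz": -4.5,"spin": 0,"hand": 6},{"tx": 0,"ty": 0.1,"tz": -6,"spin": 0,"hand": 6},{"tx": 0,"ty": 0.1,"tz": -6,"spin": 0,"hand": 6}]'

```text
time_s: 12.75
tcp_pos: [471.3, 388.7, 138.0]
tcp_rot: [-0.003, -0.034, 0.999, -0.001]
wrist_force: [-0.1, -0.4, -0.2]
opening: 59.9
gripper_force: 0.0
```

send_rows --commands '[{"tx": 0,"ty": 0,"tz": 0,"spin": 0,"hand": 4.5},{"tx": 0,"ty": 0,"tz": 0,"spin": 0,"hand": 4},{"tx": 0,"ty": 0,"tz": 0,"spin": 0,"hand": 3.6},{"tx": 0,"ty": 0,"tz": 0,"spin": 0,"hand": 3.2},{"tx": 0,"ty": 0,"tz": 0,"spin": 0,"hand": 2.8}]'

```text
time_s: 13.25
tcp_pos: [474.1, 389.8, 144.2]
tcp_rot: [0.001, -0.035, 0.999, -0.0]
wrist_force: [-3.8, -3.8, 8.5]
opening: 30.8
gripper_force: 60.1
```

send_rows --commands '[{"tx": 0,"ty": 0,"tz": 0,"spin": 0,"hand": 2.5},{"tx": 0,"ty": 0,"tz": 0.3,"spin": 0,"hand": 2.5},{"tx": 0,"ty": 0,"tz": 1,"spin": 0,"hand": 2.5},{"tx": 0,"ty": 0,"tz": 2,"spin": 0,"hand": 2.5},{"tx": 0,"ty": 0,"tz": 3,"spin": 0,"hand": 2.5}]'

```text
time_s: 13.75
tcp_pos: [473.2, 389.8, 172.5]
tcp_rot: [-0.0, -0.035, 0.999, 0.0]
wrist_force: [0.5, 0.2, -2.1]
opening: 31.0
gripper_force: 59.7
```

send_rows --commands '[{"tx": 0,"ty": 0,"tz": 2,"spin": 0,"hand": 2.5},{"tx": 0,"ty": 0,"tz": 4,"spin": 0,"hand": 2.5},{"tx": 0,"ty": 0,"tz": 6,"spin": 0,"hand": 2.5},{"tx": 0,"ty": 0,"tz": 7,"spin": 0,"hand": 2.5},{"tx": 0,"ty": 0,"tz": 7,"spin": 0,"hand": 2.5}]'

```text
time_s: 14.25
tcp_pos: [474.2, 390.3, 244.3]
tcp_rot: [0.002, -0.035, 0.999, 0.001]
wrist_force: [0.7, -0.9, -2.1]
opening: 30.7
gripper_force: 59.7
```

```bash
python3 - <<'E'
from h import *
np.set_printoptions(precision=1,suppress=True)
S={n:cam(n) for n in("top","side")};st=sense();print(st["tcp_pos"],st["opening"],st["wrist_force"],st["time_s"])
for q in("pliers","ring_centre"):
    for n in S:
        for d in tip_of(n,q)[:2]: print(q,n,d["score"],d["pixel"],at(S[n],d["pixel"],st["tcp_pos"][2]-(56 if q=="pliers" else 114)))
f=lambda n,x,y:cv2.resize(S[n]["frame"][y:y+100,x:x+80],None,fx=5,fy=5,interpolation=cv2.INTER_CUBIC)
cv2.imwrite("pics/lift.png",np.hstack([f("top",110,190),f("side",295,155)]))
E
```

```text
[473.  389.7 241.2] 31.09504897921909 [-0.4 -0.1 -2.8] 14.35
pliers top 0.65 [136.4, 233.6] [476.9 391.6 185.2]
pliers top 0.58 [208.6, 272.7] [415.7 267.  185.2]
pliers side 0.92 [343.4, 194.4] [475.9 386.5 185.2]
pliers side 0.63 [308.6, 178.4] [493.3 308.3 185.2]
ring_centre top 0.98 [212.5, 272.4] [417.6 264.6 127.2]
ring_centre top 0.38 [141.6, 242.3] [467.3 395.1 127.2]
ring_centre side 0.92 [340.1, 208.8] [475.7 392.2 127.2]
ring_centre side 0.62 [306.2, 191.8] [491.5 309.8 127.2]
```

View pics/lift.png

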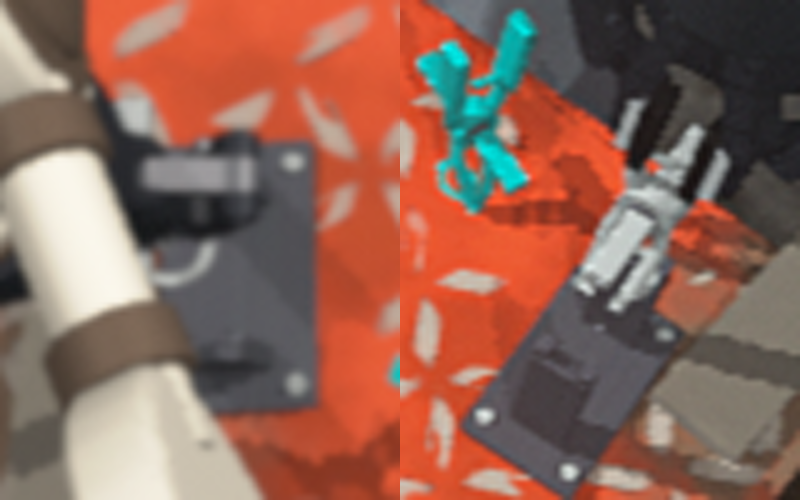

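The side view shows the pliers lifted clear of the rack with both grips squeezed. I'll carry them to the stub, going +x first to stay clear of the turquoise set.

send_rows --commands '[{"tx": 2,"ty": 0,"tz": 1,"spin": -0.05,"hand": 2.5},{"tx": 4.5,"ty": -2.5,"tz": 1,"spin": -0.13,"hand": 2.5},{"tx": 6,"ty": -6,"tz": 1,"spin": -0.22,"hand": 2.5},{"tx": 6.6,"ty": -10,"tz": 1,"spin": -0.3,"hand": 2.5},{"tx": 6.6,"ty": -14,"tz": 1,"spin": -0.38,"hand": 2.5}]'

```text
time_s: 15.05
tcp_pos: [539.7, 248.2, 251.0]
tcp_rot: [-0.0, 0.156, 0.988, -0.0]
wrist_force: [0.6, -0.1, -2.4]
opening: 31.0
gripper_force: 59.8
```

send_rows --commands '[{"tx": 0,"ty": -4,"tz": 0,"spin": -0.08,"hand": 2.5},{"tx": 0,"ty": -8,"tz": 0,"spin": -0.16,"hand": 2.5},{"tx": 0,"ty": -12,"tz": 0,"spin": -0.24,"hand": 2.5},{"tx": 0,"ty": -16,"tz": 0,"spin": -0.32,"hand": 2.5},{"tx": 0,"ty": -20,"tz": 0,"spin": -0.4,"hand": 2.5}]'

```text
time_s: 15.55
tcp_pos: [538.7, 48.3, 251.3]
tcp_rot: [-0.0, 0.349, 0.937, -0.0]
wrist_force: [0.2, -0.6, -3.0]
opening: 30.9
gripper_force: 59.8
```

send_rows --commands '[{"tx": 0,"ty": -3,"tz": 0,"spin": -0.07,"hand": 2.5},{"tx": 0,"ty": -6,"tz": -1,"spin": -0.07,"hand": 2.5},{"tx": 0,"ty": -8,"tz": -3,"spin": -0.07,"hand": 2.5},{"tx": 0,"ty": -8.7,"tz": -4,"spin": -0.07,"hand": 2.5},{"tx": 0,"ty": -8.7,"tz": -4,"spin": -0.07,"hand": 2.5}]'

```text
time_s: 16.05
tcp_pos: [537.8, -37.2, 209.5]
tcp_rot: [-0.002, 0.381, 0.924, -0.0]
wrist_force: [0.1, 0.4, -2.5]
opening: 30.5
gripper_force: 59.9
```

```bash
python3 - <<'E'
from h import *
np.set_printoptions(precision=1,suppress=True)
S={n:cam(n) for n in("top","side")};st=sense();print(st["tcp_pos"],st["opening"],st["wrist_force"],st["time_s"])
q=st["tcp_rot"];m=R.from_quat([q[1],q[2],q[3],q[0]]).as_matrix();print("tool y",np.degrees(np.arctan2(m[1,1],m[0,1])),m[:,2])
for q,z in(("ring_centre",st["tcp_pos"][2]-117),("pliers",st["tcp_pos"][2]-59),("stub_end",58)):
    for n in S:
        for d in tip_of(n,q)[:2]: print(q,n,d["score"],d["pixel"],at(S[n],d["pixel"],z))
f=lambda n,x,y:cv2.resize(S[n]["frame"][y:y+100,x:x+80],None,fx=5,fy=5,interpolation=cv2.INTER_CUBIC)
cv2.imwrite("pics/over.png",np.hstack([f("top",335,160),f("side",150,80)]))
E
```

```text
[539.3 -36.3 211.9] 30.542249493946162 [ 0.1 -0.  -2.6] 16.15
tool y 45.29226104742084 [-0.  0. -1.]
ring_centre top 0.9 [371.4, 215.9] [535.1 -33.9  94.9]
ring_centre top 0.62 [213.0, 272.2] [418.7 265.9  94.9]
ring_centre side 0.85 [308.6, 191.8] [470.2 305.7  94.9]
ring_centre side 0.58 [187.1, 132.1] [538.6 -34.9  94.9]
pliers top 0.81 [382.5, 211.6] [534.4 -37.6 152.9]
pliers top 0.72 [207.4, 274.7] [412.9 271.4 152.9]
pliers side 0.8 [182.4, 117.5] [541.9 -37.2 152.9]
pliers side 0.76 [307.4, 176.6] [472.5 294.3 152.9]
stub_end top 0.73 [366.1, 216.7] [538.9 -33.6  58. ]
stub_end side 0.72 [190.5, 139.6] [532.9 -34.7  58. ]
stub_end side 0.59 [185.9, 130.3] [519.4 -66.4  58. ]
```

View pics/over.png

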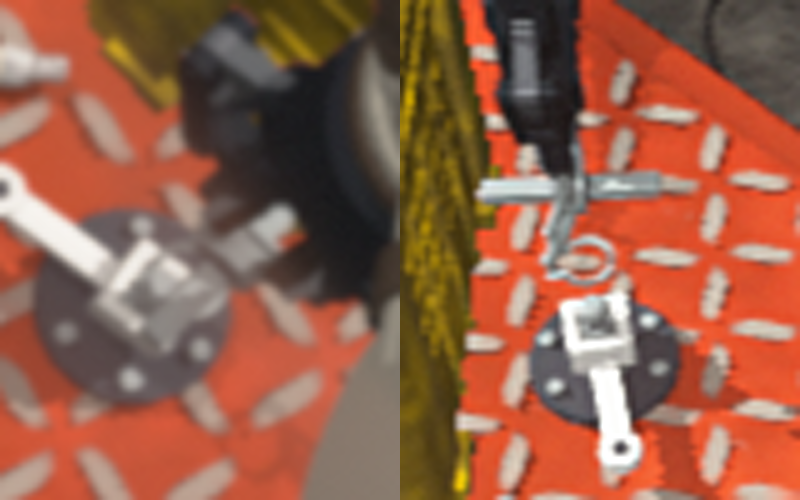

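The side view shows the ring at px (186.7,131.5), open and round, above the stub end at (188.3,140.5). The cross-bar end is clear of the crate. I'll convert to an offset.

```bash
python3 - <<'E'
from h import *
np.set_printoptions(precision=1,suppress=True)
D=cam("side");t=sense()["tcp_pos"];print(t)
for o in(114,116,118): print(o,at(D,(186.7,131.5),t[2]-o)-[*at(D,(188.3,140.5),58)[:2],0], at(D,(188.3,140.5),58)[:2])
# bar centre: ends (480,190),(660,182)
for o in(56,58,60): print("bar",o,at(D,(150+(570-400)/5-.5,80+186/5-.5),t[2]-o+2))
E
```

```text
[539.5 -36.7 212.4]
114 [ 0.7  2.1 98.4] [538.9 -36.8]
116 [-0.3  0.8 96.4] [538.9 -36.8]
118 [-1.2 -0.6 94.4] [538.9 -36.8]
bar 56 [541.1 -33.1 158.4]
bar 58 [540.1 -34.6 156.4]
bar 60 [539.1 -36.  154.4]
```

The ring is centred over the stub within about 1 mm, and the TCP-to-ring distance is about 117. Descending.

send_rows --commands '[{"tx": 0,"ty": 0,"tz": -1,"spin": 0,"hand": 2.5},{"tx": 0,"ty": 0,"tz": -2.2,"spin": 0,"hand": 2.5},{"tx": 0,"ty": 0,"tz": -3.1,"spin": 0,"hand": 2.5},{"tx": 0,"ty": 0,"tz": -3.7,"spin": 0,"hand": 2.5},{"tx": 0,"ty": 0,"tz": -4.2,"spin": 0,"hand": 2.5}]'

```text
time_s: 17.0
tcp_pos: [538.9, -37.1, 168.7]
tcp_rot: [-0.001, 0.381, 0.925, -0.0]
wrist_force: [0.5, -0.6, -3.0]
opening: 30.6
gripper_force: 59.9
```

```bash
python3 - <<'E'
from h import *
np.set_printoptions(precision=1,suppress=True)
D=cam("side");st=sense();print(st["tcp_pos"],st["wrist_force"],st["wrist_torque"])
for d in tip_of("side","ring_centre")[:3]: print(d["score"],d["pixel"])
print("expect ring z46..58",proj(D,[538.9,-36.8,46]),proj(D,[538.9,-36.8,58]))
E
```

```text
[538.6 -37.  168.2] [-0.4  0.4 -3.1] [0. 0. 0.]
0.9 [305.8, 191.2]
0.57 [188.4, 142.0]
expect ring z46..58 [188.9 143.2] [188.3 140.5]
```

send_rows --commands '[{"tx": 0,"ty": 0,"tz": -0.2,"spin": 0,"hand": 2.5},{"tx": 0,"ty": 0,"tz": -0.4,"spin": 0,"hand": 2.5},{"tx": 0,"ty": 0,"tz": -0.6,"spin": 0,"hand": 2.5},{"tx": 0,"ty": 0,"tz": -0.7,"spin": 0,"hand": 2.5},{"tx": 0,"ty": 0,"tz": -0.7,"spin": 0,"hand": 2.5}]'

```text
time_s: 17.6
tcp_pos: [539.2, -37.2, 162.7]
tcp_rot: [-0.0, 0.381, 0.925, -0.0]
wrist_force: [-0.5, 0.1, -3.2]
opening: 30.7
gripper_force: 59.9
```

send_rows --commands '[{"tx": 0,"ty": 0,"tz": -0.1,"spin": 0,"hand": 2.5},{"tx": 0,"ty": 0,"tz": -0.1,"spin": 0,"hand": 2.5}]'

```text
time_s: 17.8
tcp_pos: [539.2, -37.2, 161.8]
tcp_rot: [-0.0, 0.381, 0.925, 0.0]
wrist_force: [-0.4, -0.0, -3.6]
opening: 30.3
gripper_force: 59.9
```

send_rows --commands '[{"tx": 0,"ty": 0,"tz": -0.1,"spin": 0,"hand": 2.5},{"tx": 0,"ty": 0,"tz": -0.1,"spin": 0,"hand": 2.5}]'

```text
time_s: 18.0
tcp_pos: [539.2, -37.2, 160.7]
tcp_rot: [-0.0, 0.381, 0.925, -0.0]
wrist_force: [0.1, -0.5, -3.0]
opening: 30.7
gripper_force: 59.9
```

send_rows --commands '[{"tx": 0,"ty": 0,"tz": -0.1,"spin": 0,"hand": 2.5},{"tx": 0,"ty": 0,"tz": -0.1,"spin": 0,"hand": 2.5}]'

```text
time_s: 18.2
tcp_pos: [539.4, -37.2, 160.0]
tcp_rot: [0.0, 0.381, 0.925, 0.0]
wrist_force: [-0.6, 0.3, -0.0]
opening: 30.6
gripper_force: 60.0
```

send_rows --commands '[{"tx": 0,"ty": 0,"tz": -0.1,"spin": 0,"hand": 2.5},{"tx": 0,"ty": 0,"tz": -0.1,"spin": 0,"hand": 2.5}]'

```text
time_s: 18.4
tcp_pos: [539.6, -37.3, 159.6]
tcp_rot: [0.0, 0.381, 0.925, -0.0]
wrist_force: [-1.6, 0.2, 3.5]
opening: 30.8
gripper_force: 60.3
```

Contact was found at TCP z ≈ 160.2, so the pins are on the lever and the ring is at 42 mm. I'll raise to ring 46 mm, TCP ≈ 164.3.

send_rows --commands '[{"tx": 0,"ty": 0,"tz": 0.2,"spin": 0,"hand": 2.5},{"tx": 0,"ty": 0,"tz": 0.4,"spin": 0,"hand": 2.5},{"tx": 0,"ty": 0,"tz": 0.55,"spin": 0,"hand": 2.5},{"tx": 0,"ty": 0,"tz": 0.55,"spin": 0,"hand": 2.5},{"tx": 0,"ty": 0,"tz": 0.55,"spin": 0,"hand": 2.5}]'

```text
time_s: 18.9
tcp_pos: [539.2, -37.2, 164.2]
tcp_rot: [-0.0, 0.381, 0.925, 0.0]
wrist_force: [0.6, 0.0, -2.1]
opening: 30.8
gripper_force: 59.9
```

```bash
python3 - <<'E'
from h import *
np.set_printoptions(precision=1,suppress=True)
D=cam("side");
for _ in range(2):
    st=sense();print(st["tcp_pos"],st["wrist_force"],st["opening"],st["time_s"]);
    for d in tip_of("side","ring_centre")[:3]: print(d["score"],d["pixel"])
    D=cam("side")
print(proj(D,[538.9,-36.8,46]))
for q in("bearing","spark_plug","oil_cap"):
    for d in tip_of("side",q)[:1]: print(q,at(D,d["pixel"],0)[:2])
E
```

```text
[539.2 -37.2 164.2] [-0.4  0.8 -2.6] 30.906130027785927 18.95
0.61 [307.4, 192.7]
0.54 [188.6, 143.6]
[539.2 -37.2 164.2] [-0.   0.6 -2.3] 30.568541619243113 19.05
0.74 [306.9, 191.2]
0.63 [190.3, 146.3]
[188.9 143.2]
bearing [698.8  39.2]
spark_plug [639.8  32.3]
oil_cap [615.4 239.8]
```

```bash
python3 -c "
from station import *
print(close_job())"
```

```text
the job is handed in; nothing more can be done
None
```

I handed the job in at about 19 s. The lever is seated on the shoulder, and the pliers are held upright and squeezed at 60 N. The open ring is round the stub level with the groove, and the pliers hang free at about 2.5 N. The bearing, spark plug and oil cap are where they lay, and the result of the judging was not shown.

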